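# Find the high spot of a plywood wheel with a dial indicator

### The arm

A 6-joint arm with a two-finger parallel gripper is mounted at the origin on the work surface. World frame = base frame: x ahead of the robot, y to its left, z up, the work surface at z = 0. Lengths are in mm, angles in rad, forces in N, time in s.
With the tool pointing down it reaches from about 350 to 850 mm from the base axis. Payload 8.1 kg.
Tool frame: the origin (TCP) lies midway between the tips of the shut fingers; the grasp point (between the pads) lies 19 mm behind it; z points along the fingers, x is the direction in which the jaws open and shut, and the axes are right-handed (so a half turn about z gives the same grasp; the last joint's range is limited). The gripper opens to 93 mm and grips with 3 to 60 N. Pads are 15 mm wide; open, the fingers measure 128 mm over their backs; the gripper's body (75 mm by 188 mm) begins 65 mm behind the grasp point.
Start: joints at [-1.412, 0.13, 1.488, -0, 1.523, -0.085], TCP at [144.855, -582.256, 218.635] pointing down, gripper open.
Joint ranges: [-2.96, 2.96], [-0.89, 2.26], [0.02, 2.5], [-1.34, 4.48], [0, 2.73], [-2.66, 2.66]. Speed limits (rad/s): [2.39, 2.39, 2.79, 3.14, 3.14, 3.14].

### API

Orientations are given as [roll, pitch, yaw] about the fixed x, y, z axes, in that order (R = Rz(yaw) Ry(pitch) Rx(roll)).
In Python, from cell import robot gives the robot as it stands. The module is installed in compiled form; this text tells all that it offers.
- The arm moves only by the tool send_rows, never from a script. Its argument "motion" is a list of rows, each a list of 6 numbers: the shift along the tool's x, y, z in units of 40 mm (1.0 is 40 mm), then the turn, a rotation vector about the tool's x, y, z in units of 8 degrees (1.0 is 8 degrees). In form: [[tx, ty, tz, rx, ry, rz], ...]. A call has 1 to 5 rows; each row is the pose to reach, as a shift and turn from the pose commanded when the call began, along the tool's axes at that moment; what a row does not reach only later rows make up. A row lasts 1/10 s, in which the tool goes at most 50 mm and 8.59 degrees, less where a joint would pass 70% of its speed; a pose out of reach is approached as far as the arm can. A call with a gripper value outside its range is refused whole. "jaw" is the finger opening in mm, from 0 to 93, set as the call begins (left out, the last holds). The fingers move at their own pace and stop on an object; "squeeze" is the grip in N (left out, the last holds). Time passes only in rows, so rows that repeat a pose let the fingers close. It gives the time, the measured TCP pose, the force and the opening at its end, in the units of the state.
- robot.get_state(): the state, without advancing time (a new reading comes with each control period).
- robot.read_camera(name): name is "scene" or "top" or "wrist"; returns (picture, depth): 384x512x3 uint8, blue, green, red; 384x512 float32, mm along the optical axis (not along the pixel's ray), 0 where there is no reading.
- robot.camera_params(name): a dict with "camera_matrix" (3x3 intrinsics, pixels), "k1" (the pictures are not rectified: a ray, as slopes to the right and down, at radius r is drawn at 1 + k1 r^2 times it, then the intrinsics apply), "rvec" (rotation vector, rad) and "tvec" (3), from world to camera coordinates, as OpenCV has them. Camera axes: x right, y down, z forward; pixel columns grow to the right and rows downward; lengths in mm; the calibration is good to about 2 mm. A picture is of the moment at which its call begins: read the wrist's pose just before it. camera_params takes no time and is no camera call; for the wrist camera it gives the pose at the moment of the call.
- robot.hand_in(): hands the job in, once; it reports no verdict.
Trained networks look in the newest picture that a camera, given by its name, has taken for a name from the list of things; names that differ only in an ending like _2 or _b are one class to them, and where a whole thing is asked for, a point or a joint stands for the part that bears it (a point fixed in the world has none). Each returns a list of dicts, best first, with "p" (0 to 1); they miss things now and then, are a little off and sometimes report something else, mostly with a low value. They report only what shows in the picture. A call takes as long as a camera call.
- robot.regions_of(label, camera): "region" (384x512 bool, what is visible of it) and "extent" ([left, top, right, bottom] in pixels, round what is visible of it).
The state is a dict: "time": time; "q": joint angles; "joint_velocities": joint speeds; "effort": joint torques, N m; "position": TCP position; "tcp_rot": TCP orientation; "force": force on the tool from outside, world axes, zero at the start; "ft_torque": the same for the moment, N m; "grip_width": finger opening in mm.
Only numpy, scipy, OpenCV 4.12 (cv2) and the standard library are available. Lean on these libraries where they do the work, as an engineer would, in place of code of your own. Each camera call takes 0.05 s, during which the arm holds its last target. There are 200 camera calls.

### The job

A plywood wheel is clamped on the truing jig and somewhere on its rim is a high spot that must be sanded off. Slide the dial indicator's carriage up until its plunger is gently pressed to about mid-stroke on the rim (never to the end of its stroke), then turn the wheel by its crank knob with the plunger riding on the rim, find the highest spot, and leave the wheel standing with that spot right at the plunger, the indicator still pressed on it. Leave the other things on the bench where they are.

Things in the scene. Friction and masses are not known exactly. Their poses are not given: they have to be found in the camera images.
- jig: fixed plywood base board of the jig, 190 x 380 x 18 mm. Origin at board underside; z up. The spindle stands at local (0, -85 mm); the carriage runs along local y, towards -y to approach the wheel.
- axis (a point): point on the wheel's vertical spindle axis, 51 mm above the bench (the plunger's height). The wheel: plywood, 40 to 62 mm above the bench, radius 72 mm over most of the rim, with two smooth raised stretches, each about 1 rad long: the high spot, peak radius 75 mm, and a false lower one, peak 73.5 mm, roughly 2.5 rad from it. No listed pose tells where they lie; it differs each time.
- knob_grip (a point): centre of the upright round crank knob (wood, 20 mm in diameter, 70 to 118 mm above the bench) at the height to grip, 98 mm above the bench, 42 mm from the wheel axis. It spins freely on its pin, so it can be gripped and carried round in a circle without turning the hand. Turning takes up to about 8 N; the wheel stays where it is left.
- wheel (a joint): angle of the wheel (rad), counter-clockwise from above positive, no end stops; at 0 the knob lies from the axis straight towards the indicator. The wheel is clamped under a round aluminium faceplate (radius 55 mm, top 68 mm above the bench) that carries the knob. The value does not tell where the high spot is.
- post_grip (a point): centre of the carriage's upright grip post, an 18 x 18 mm square bar, at the height to grip (95 mm above the bench). The post rises from 40 to 115 mm; it stands 60 mm behind the centre of the dial (58 mm diameter, top 66 mm above the bench), on the side away from the wheel.
- carriage (a joint): travel of the carriage towards the wheel (m), 0 to 0.070. It moves straight along the line from the post to the wheel axis against a friction of about 10 N and stays where it is left. The plunger tip is (0.120 - travel + plunger joint) m from the wheel axis.
- tip (a point): the foremost point of the plunger's ball tip (ball 10 mm in diameter), 51 mm above the bench. The plunger points straight at the wheel axis. Pressed, the ball sinks 0.3 to 0.7 mm into the plywood, so on the high spot it stands about 74.3 mm from the axis, on the false one about 73 mm, elsewhere about 71.5 mm.
- plunger (a joint): how far the plunger is pushed in (m): 0 free, 0.010 end of stroke. Spring: 1 N plus 1 N per mm. Keep it under 0.009. Pressed 4 mm at any starting angle of the wheel, it stays on the rim all the way round and reaches 7 mm at most.
- needle (a joint): angle of the black needle on the upward-facing white dial (rad): 0 with the plunger free (needle points away from the wheel), growing clockwise seen from above by 0.3 rad per mm of plunger travel; ticks are 0.3 rad apart, one on the zero.
- spacer: loose steel ring, 32 mm across, 10 mm high, on the jig's board, a bystander: leave it.
- offcut: loose plywood offcut, 70 x 110 x 18 mm, a bystander: leave it.
- sanding_block: loose cork sanding block, 60 x 100 x 35 mm, a bystander: leave it.
- glue: loose glue bottle, 56 mm across, 150 mm tall, a bystander: leave it.
- tape: loose roll of tape, 90 mm across, 25 mm high, a bystander: leave it.
- screwdriver: loose screwdriver, a bystander: leave it.
- mallet: loose mallet, a bystander: leave it.

How it is judged (in metres and radians):
On the way, in this order (a step that is already met when the one before it is completed fails the run):
1. the plunger is pressed 2 to 6 mm on the rim, away from the high spot (value of joint plunger between 0.002 and 0.006 m and horizontal distance between tip and axis below 0.0733 m), for 0.3 s.
2. the wheel has been turned under the plunger until the high spot is at it (value of joint plunger above 0.002 m and horizontal distance between tip and axis between 0.0736 and 0.0765 m), for 0.5 s.
At the end, for the whole second after the job is handed in: The wheel stands still with its high spot at the plunger (tip 73.6 to 76.5 mm from the wheel axis: within about 0.25 rad of the peak), and the plunger is still pressed in by more than 2 mm (all of step 2 and velocity of joint wheel between -0.05 and 0.05 rad/s); the robot touches nothing.
It fails at once if the plunger is driven in to the end of its stroke (over 9 mm, 10 N) (value of joint plunger above 0.009 m).
It fails at once if a bystander is shoved more than 30 mm (distance of any of spacer, offcut, sanding_block, glue, tape, screwdriver, mallet from where it was at the start of the episode above 0.03 m).
It also fails if it takes over 72 s, if anything falls off the work surface, if the arm or the gripper's body presses on something with over 40 N, if the wrist force passes 120 N, or if a joint passes its speed limit or range.

## Working session

There is one attempt and no reset: what is moved stays moved. The work goes in short steps, Python scripts to look and compute and a tool call to move; the robot and the scene stay as the last step left them, time stands still between calls to the robot, and variables do not carry over. Pictures are saved under pics/ and viewed, on a budget of 10 in all, crops included, one or two more only if the job needs it, and the job is handed in when it is done.

Besides the shell and the picture viewer there is one more tool, called after ">>>" as name([rows], argument=value, ...), one row to a line, values as JSON. send_rows: Moves the arm, as the interface text tells. Its arguments: {"type":"object","properties":{"motion":{"type":"array","items":{"type":"array","items":{"type":"number"}}},"jaw":{"type":"number"},"squeeze":{"type":"number"}},"required":["motion"]}

```bash
mkdir -p pics; cat > h.py <<'E'
import numpy as np, cv2
from cell import robot
def P(n): 
    p=robot.camera_params(n); K=np.array(p["camera_matrix"],float); R=cv2.Rodrigues(np.array(p["rvec"],float))[0]; return K,float(p["k1"]),R,np.array(p["tvec"],float).ravel()
def slopes(uv,K,k1):
    d=np.array([[k1,0,0,0]],float)
    return cv2.undistortPoints(np.array(uv,float).reshape(-1,1,2),K,d).reshape(-1,2)
def onplane(uv,z,p):
    K,k1,R,t=p; s=slopes(uv,K,k1); r=np.c_[s,np.ones(len(s))]@R; c=-R.T@t
    return c+r*((z-c[2])/r[:,2])[:,None]
def withdepth(uv,d,p):
    K,k1,R,t=p; s=slopes(uv,K,k1); return (np.c_[s,np.ones(len(s))]*np.array(d)[:,None]-t)@R
def proj(X,p):
    K,k1,R,t=p; return cv2.projectPoints(np.array(X,float).reshape(-1,1,3),cv2.Rodrigues(R)[0],t,K,np.array([k1,0,0,0.]))[0].reshape(-1,2)
E
cat > a.py <<'E'
from h import *
print(robot.get_state())
ims=[]
for c in ["scene","top","wrist"]:
    im,d=robot.read_camera(c); p=P(c); ims.append(im); print(c,"cam at",-p[2].T@p[3],p[1]); np.save(c+"_d.npy",d)
    for l in ["jig","wheel","knob_grip","post_grip","carriage","needle","tip"]:
        for r in robot.regions_of(l,c)[:1]:
            m=r["region"]; v,u=np.nonzero(m&(d>0))
            if len(v)==0: continue
            X=withdepth(np.c_[u,v],d[v,u],p)
            zt=np.percentile(X[:,2],98); top=X[X[:,2]>zt-8]
            print(l,round(r["p"],2),r["extent"],len(v),"med",np.median(X,0).round(),"ztop",zt.round(),"topmean",top.mean(0).round(1))
cv2.imwrite("pics/a1.png",ims[0]);cv2.imwrite("pics/a2.png",cv2.resize(ims[1],(800,600)));cv2.imwrite("pics/a3.png",ims[2])
E
python3 a.py
```

```text
{'time': 0.0, 'q': array([-1.41239307e+00,  1.31139505e-01,  1.48925881e+00,  3.74292254e-05,
        1.52298362e+00, -8.54309648e-02]), 'joint_velocities': array([ 8.77718504e-05, -8.72350227e-04, -5.87600334e-04, -1.45417553e-03,
        1.90084297e-03, -1.12120728e-03]), 'effort': array([-1.27796618e-03, -5.59857130e+01, -4.91752195e+01,  7.68499472e-02,
        3.57962621e-02, -1.35132364e-04]), 'position': array([ 144.78487957, -581.6987437 ,  217.61161487]), 'tcp_rot': array([-3.14140273e+00,  1.77957211e-03, -1.32696376e+00]), 'force': array([-0.67199441,  0.19047794,  0.08520642]), 'ft_torque': array([-0.02033215, -0.02546768, -0.06069675]), 'grip_width': 92.89349197628192}
scene cam at [1261.85985269  576.05416356  826.98511839] -0.0453794638072122
jig 0.66 [159.6, 148.9, 289.3, 247.8] 5787 med [586. -34.  19.] ztop 96.0 topmean [574.2  -9.8 105.2]
wheel 0.8 [181.2, 152.2, 226.8, 185.9] 1262 med [ 547. -137.   63.] ztop 109.0 topmean [ 545.  -114.   111.6]
knob_grip 0.65 [206.6, 155.7, 213.5, 170.2] 88 med [ 547. -113.   97.] ztop 118.0 topmean [ 545.9 -112.5  115. ]
post_gr
[... 303 characters left out ...]
343.6, 234.8] 6059 med [547. -65.  21.] ztop 74.0 topmean [ 535.5 -129.6   73.2]
wheel 0.73 [293.0, 178.7, 333.7, 217.6] 1479 med [ 526. -156.   67.] ztop 109.0 topmean [ 541.8 -115.5  115.8]
post_grip 0.96 [238.6, 168.5, 276.5, 194.4] 597 med [579.  32.  54.] ztop 115.0 topmean [594.3  69.6 114.3]
carriage 0.89 [237.9, 169.0, 277.8, 195.5] 663 med [580.  29.  45.] ztop 115.0 topmean [594.3  69.6 114.3]
needle 0.6 [307.5, 137.6, 339.6, 170.8] 629 med [ 682. -209.   18.] ztop 24.0 topmean [ 683.2 -210.5   19.2]
tip 0.17 [376.2, 174.1, 421.4, 190.0] 230 med [ 591. -484.   23.] ztop 30.0 topmean [ 590.2 -487.5   25.4]
wrist cam at [ 225.37500064 -562.3730581   385.49589485] 0.008199880787646162
```

View pics/a2.png

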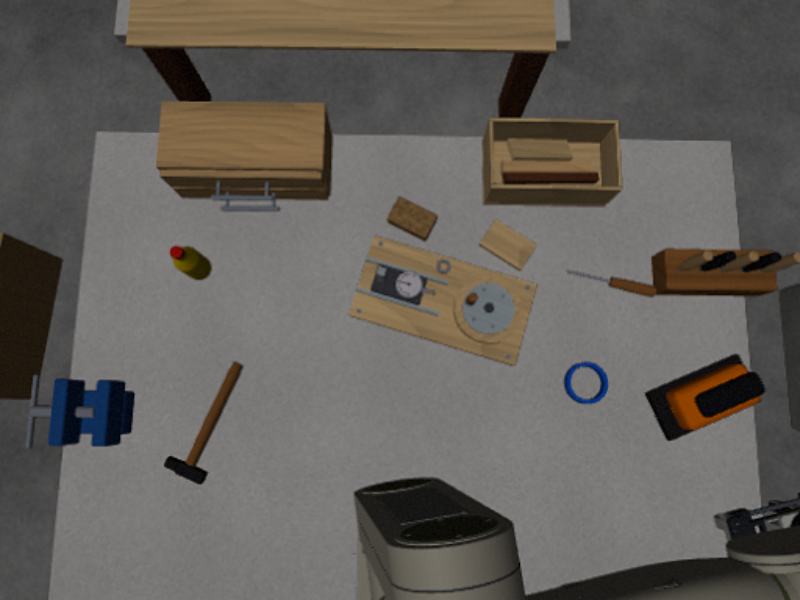

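View pics/a1.png

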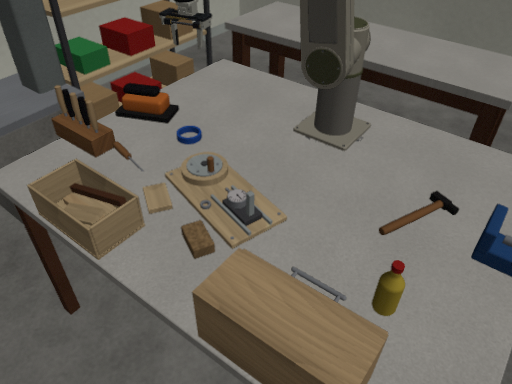

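The jig is centred near px (443,300) of the enlarged top view, with the dial at (407,284) and the wheel at (488,308). Knob and dial are clear from above.

```bash
cat >> h.py <<'E'
from scipy.spatial.transform import Rotation as Ro
def goto(xyz,yaw=None):
    s=robot.get_state(); R=Ro.from_euler("xyz",s["tcp_rot"]); 
    T=Ro.from_euler("xyz",[np.pi,0,yaw]) if yaw is not None else R
    t=R.inv().apply(np.array(xyz)-s["position"])/40; r=np.degrees((R.inv()*T).as_rotvec())/8
    print("row",np.r_[t,r].round(3).tolist(),"at",s["position"].round(1),s["tcp_rot"].round(3),"F",s["force"].round(1),"t",s["time"],"w",round(s["grip_width"],1))
E
python3 - <<'E'
from h import *
p=P("wrist"); s=robot.get_state(); R=Ro.from_euler("xyz",s["tcp_rot"])
print("cam fwd in tool",R.inv().apply(p[2][2]),"x",R.inv().apply(p[2][0]),"off",R.inv().apply(-p[2].T@p[3]-s["position"]),p[0][0,0])
goto([530,-120,320],-0.3)
E
```

```text
cam fwd in tool [5.07560307e-04 2.95475891e-01 9.55350062e-01] x [ 9.99999869e-01 -2.07377962e-04 -4.67142957e-04] off [ 1.40450517e-01 -8.29436447e+01 -1.66811256e+02] 305.6632773758071
row [-8.891, -12.133, -2.533, -0.0, -0.0, -7.355] at [ 144.9 -582.3  218.7] [-3.142 -0.    -1.327] F [ 0.8 -0.3  0.2] t 1.2 w 93.1
```

>>> send_rows([
  [-9.54, -12.56, -2.05, 0, 0, -7.355],
  [-9.54, -12.56, -2.05, 0, 0, -7.355],
  [-9.54, -12.56, -2.05, 0, 0, -7.355],
  [-9.54, -12.56, -2.05, 0, 0, -7.355],
  [-9.54, -12.56, -2.05, 0, 0, -7.355],
])

```text
time: 1.7
position: [301.1, -387.5, 251.3]
tcp_rot: [3.141, -0.001, -0.571]
force: [0.1, -0.3, -0.4]
grip_width: 93.1
```

```bash
python3 -c "
from h import *
goto([540,-90,300],-0.3)"
```

```text
row [1.004, -9.486, -1.219, 0.002, -0.004, -1.943] at [ 301.1 -387.5  251.3] [ 3.141e+00 -1.000e-03 -5.710e-01] F [ 0.1 -0.3 -0.4] t 1.7 w 93.1
```

>>> send_rows([
  [1.0, -9.48, -1.22, 0, 0, -1.94],
  [1.0, -9.48, -1.22, 0, 0, -1.94],
  [1.0, -9.48, -1.22, 0, 0, -1.94],
  [1.0, -9.48, -1.22, 0, 0, -1.94],
  [1.0, -9.48, -1.22, 0, 0, -1.94],
])

```text
time: 2.2
position: [457.6, -194.8, 283.2]
tcp_rot: [3.141, -0.001, -0.306]
force: [1.2, -1.5, 0.4]
grip_width: 92.9
```

```bash
python3 -c "
from h import *
goto([540,-90,300],-0.3)"
```

```text
row [1.176, -3.119, -0.419, 0.002, -0.007, -0.044] at [ 457.6 -194.8  283.2] [ 3.141e+00 -1.000e-03 -3.060e-01] F [ 1.2 -1.5  0.4] t 2.2 w 92.9
```

>>> send_rows([
  [1.18, -3.12, -0.42, 0, 0, 0],
  [1.18, -3.12, -0.42, 0, 0, 0],
  [1.18, -3.12, -0.42, 0, 0, 0],
  [1.18, -3.12, -0.42, 0, 0, 0],
  [1.18, -3.12, -0.42, 0, 0, 0],
])

```text
time: 2.7
position: [539.4, -91.2, 299.3]
tcp_rot: [3.141, 0.0, -0.304]
force: [-0.4, 0.2, -0.4]
grip_width: 92.9
```

```bash
cat > b.py <<'E'
import sys
from h import *
goto([540,-90,300],-0.3)
p=P("wrist"); im,d=robot.read_camera("wrist")
for l in ["jig","wheel","knob_grip","post_grip","carriage","needle","tip"]:
    for r in robot.regions_of(l,"wrist")[:1]:
        m=r["region"]; v,u=np.nonzero(m&(d>0))
        if len(v)==0: continue
        X=withdepth(np.c_[u,v],d[v,u],p)
        zt=np.percentile(X[:,2],95); top=X[X[:,2]>zt-6]
        print(l,round(r["p"],2),r["extent"],len(v),"med",np.median(X,0).round(),"ztop",zt.round(),"topmean",top.mean(0).round(1),"topmid",((top.max(0)+top.min(0))/2).round(1))
np.savez("snap_"+sys.argv[1],im=im,d=d,K=p[0],k1=p[1],R=p[2],t=p[3])
cv2.imwrite("pics/%s.png"%sys.argv[1],cv2.resize(im,(800,600),interpolation=cv2.INTER_CUBIC))
E
python3 b.py b1
```

```text
row [0.006, -0.033, -0.019, 0.003, 0.002, -0.03] at [539.4 -91.2 299.3] [ 3.141  0.    -0.304] F [-0.4  0.2 -0.4] t 2.7 w 92.9
jig 0.79 [183.4, 2.0, 332.6, 258.0] 33257 med [560. -39.  20.] ztop 70.0 topmean [ 545.  -103.4   72.2] topmid [531.5 -76.9  91.9]
wheel 0.84 [209.0, 158.1, 315.3, 259.8] 8185 med [ 531. -153.   68.] ztop 75.0 topmean [ 530.3 -155.3   74.6] topmid [ 529.4 -159.    94.4]
knob_grip 0.84 [259.0, 178.5, 272.6, 202.7] 310 med [ 544. -114.  117.] ztop 119.0 topmean [ 543.5 -117.6  118.2] topmid [ 543.5 -118.   117.1]
post_grip 0.92 [239.0, 4.5, 285.4, 125.7] 4791 med [585.  32.  56.] ztop 115.0 topmean [594.6  66.1 115.1] topmid [594.6  66.5 113.6]
carriage 0.56 [233.2, 4.4, 280.4, 128.9] 4823 med [584.  32.  55.] ztop 115.0 topmean [594.6  66.2 115.1] topmid [594.9  66.9 113.6]
needle 0.43 [257.6, 61.7, 265.4, 81.7] 23 med [579.  11.  67.] ztop 68.0 topmean [579.6  14.   67.3] topmid [579.9  17.8  67.6]
tip 0.53 [338.0, 290.2, 352.7, 373.0] 570 med [ 592. -473.   24.] ztop 27.0 topmean [ 593.  -477.9   24.8] topmid [ 592.5 -480.2   24.5]
```

View pics/b1.png

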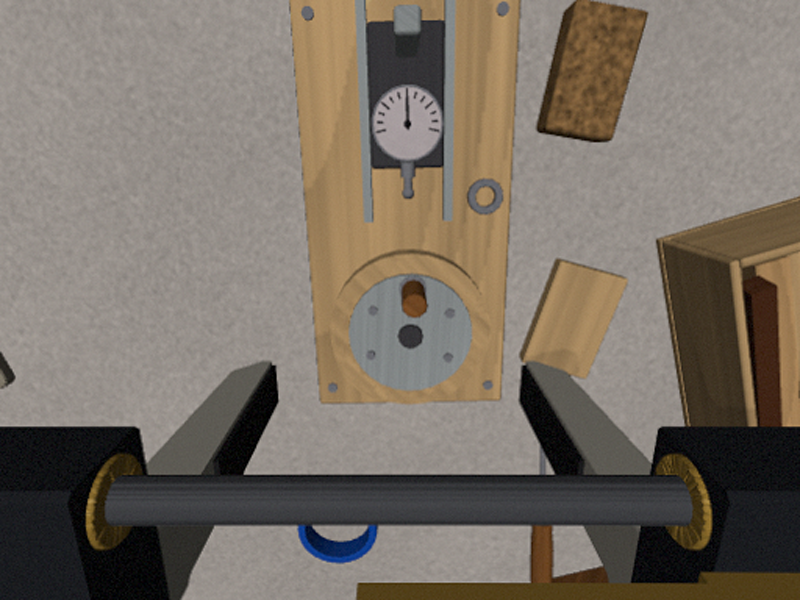

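The dial is at (407,122) with its needle on zero. The plunger tip is at (407,196), faceplate hub at (410,336), knob top at (414,302), post top at (407,20). Next I locate these precisely.

```bash
cat > c.py <<'E'
from h import *
z=np.load("snap_b1.npz"); d=z["d"]; p=(z["K"],float(z["k1"]),z["R"],z["t"])
v,u=np.nonzero(d>0); X=withdepth(np.c_[u,v],d[v,u],p); im=z["im"][v,u].astype(int)
def circ(sel,n):
    A=X[sel]; hull=cv2.convexHull(A[:,:2].astype(np.float32))[:,0]
    M=np.c_[2*hull,np.ones(len(hull))]; s=np.linalg.lstsq(M,(hull**2).sum(1),rcond=None)[0]
    print(n,sel.sum(),"lsq",s[:2].round(1),"r",np.sqrt(s[2]+s[:2]@s[:2]).round(1),"mean",A.mean(0).round(1)); return s[:2]
c0=np.array([529,-155]); rr=np.hypot(*(X[:,:2]-c0).T)
sat=im.max(1)-im.min(1)
ax=circ((rr<75)&(X[:,2]>64)&(X[:,2]<72)&(sat<25),"plate")
circ((rr<20)&(im.max(1)<90)&(X[:,2]<100),"hub")
rim=circ((rr<90)&(X[:,2]>57)&(X[:,2]<66)&(sat>=25),"wheelrim")
kn=circ((rr<75)&(X[:,2]>113),"knobtop")
po=np.hypot(*(X[:,:2]-[595,66]).T); A=X[(po<25)&(X[:,2]>112)]; pc=cv2.minAreaRect(A[:,:2].astype(np.float32)); print("post",pc,A.mean(0))
di=np.hypot(*(X[:,:2]-[579,12]).T); circ((di<40)&(X[:,2]>60)&(X[:,2]<72)&(sat<25)&(im.min(1)>120),"dial")
print("hub on plane 70",onplane([[410/1.5625,336/1.5625]],70,p), "tip",onplane([[407/1.5625,197/1.5625]],51,p),"dial",onplane([[407/1.5625,122/1.5625]],66,p),"post",onplane([[407.5/1.5625,20/1.5625]],115,p))
E
python3 c.py
```

```text
plate 4017 lsq [ 529.2 -158.6] r 54.5 mean [ 528.8 -159.4   68.8]
hub 189 lsq [ 529.7 -159.2] r 11.1 mean [ 529.3 -158.2   74.5]
wheelrim 3278 lsq [ 528.4 -159.5] r 72.8 mean [ 530.  -152.6   62.7]
knobtop 1226 lsq [ 560.8 -115.1] r 25.0 mean [ 576.8 -110.7  313.3]
post ((594.8966674804688, 66.76289367675781), (18.090152740478516, 16.40056610107422), 72.546875) [594.72210634  66.50066319 115.30751248]
dial 1429 lsq [578.5   9.6] r 26.7 mean [578.3   8.9  65.4]
hub on plane 70 [[ 529.06466708 -160.38224239   70.        ]] tip [[561.823663   -45.94639139  51.        ]] dial [[578.79943842  10.14287664  66.        ]] post [[595.49655673  66.23466419 115.        ]]
```

>>> send_rows([
  [0.14, -4.18, 3.73, 0, 0, -0.11],
  [0.14, -4.18, 3.73, 0, 0, -0.11],
  [0.14, -4.18, 3.73, 0, 0, -0.11],
  [0.14, -4.18, 3.73, 0, 0, -0.11],
  [0.14, -4.18, 3.73, 0, 0, -0.11],
], jaw=60)

```text
time: 3.6
position: [593.4, 68.3, 146.3]
tcp_rot: [3.141, 0.004, -0.29]
force: [-0.1, -0.4, -1.1]
grip_width: 61.2
```

```bash
python3 b.py b2;python3 -c "
from h import *
goto([595,66.5,77],-0.288)"
```

```text
row [-0.166, 4.176, -3.838, 0.005, 0.031, 0.074] at [593.4  68.3 146.3] [ 3.141  0.004 -0.29 ] F [-0.1 -0.4 -1.1] t 3.6 w 61.2
jig 0.79 [159.8, 134.8, 355.7, 374.2] 32132 med [581.  38.  20.] ztop 66.0 topmean [573.4  -7.2  73.7] topmid [564.1 -15.5 154.8]
wheel 0.72 [199.6, 338.7, 317.0, 371.8] 3032 med [548. -99.  60.] ztop 64.0 topmean [546.2 -99.7  65.2] topmid [548.6 -19.8 158.3]
post_grip 0.95 [227.1, 172.2, 291.6, 304.5] 7497 med [589.  38.  64.] ztop 115.0 topmean [595.9  69.1 115.1] topmid [595.4  77.6 176.3]
carriage 0.63 [223.5, 171.5, 290.0, 306.1] 7568 med [589.  38.  63.] ztop 115.0 topmean [596.   69.3 116.1] topmid [595.4  77.7 176.4]
needle 0.4 [254.6, 247.4, 260.8, 270.2] 63 med [580.  13.  68.] ztop 69.0 topmean [580.1  15.7  67.6] topmid [580.   17.   67.5]
row [-0.038, -0.035, 1.877, -0.005, -0.019, -0.03] at [595.8  64.7 152.1] [-3.141e+00 -3.000e-03 -2.920e-01] F [0.1 0.5 0.4] t 4.0 w 59.9
```

>>> send_rows([
  [-0.02, -0.06, 0.9, 0, 0, -0.03],
  [-0.02, -0.06, 1.6, 0, 0, -0.03],
  [-0.02, -0.06, 1.88, 0, 0, -0.03],
  [-0.02, -0.06, 1.88, 0, 0, -0.03],
  [-0.02, -0.06, 1.88, 0, 0, -0.03],
])

```text
time: 4.5
position: [595.8, 68.1, 76.6]
tcp_rot: [-3.141, -0.002, -0.287]
force: [-0.2, -0.0, 0.2]
grip_width: 59.8
```

>>> send_rows([
  [0, 0, 0, 0, 0, 0],
  [0, 0, 0, 0, 0, 0],
  [0, 0, 0, 0, 0, 0],
  [0, 0, 0, 0, 0, 0],
  [0, 0, 0, 0, 0, 0],
], jaw=5, squeeze=35)

```text
time: 5.0
position: [594.9, 68.5, 75.2]
tcp_rot: [-3.142, -0.0, -0.287]
force: [-0.1, -0.9, -0.2]
grip_width: 24.7
```

>>> send_rows([
  [0, 0, 0, 0, 0, 0],
  [0, 0, 0, 0, 0, 0],
  [0, 0, 0, 0, 0, 0],
])

```text
time: 5.3
position: [595.4, 68.3, 75.1]
tcp_rot: [-3.141, -0.001, -0.287]
force: [5.7, -0.9, -2.3]
grip_width: 17.9
```

>>> send_rows([
  [0, 0.25, 0, 0, 0, 0],
  [0, 0.5, 0, 0, 0, 0],
  [0, 0.75, 0, 0, 0, 0],
  [0, 1.0, 0, 0, 0, 0],
  [0, 1.2, 0, 0, 0, 0],
])

```text
time: 5.8
position: [582.4, 23.9, 75.1]
tcp_rot: [-3.138, -0.002, -0.286]
force: [10.7, 10.2, -7.1]
grip_width: 17.8
```

>>> send_rows([
  [0, 0, 0, 0, 0, 0],
  [0, 0, 0, 0, 0, 0],
  [0, 0, 0, 0, 0, 0],
])

```text
time: 6.1
position: [582.2, 22.9, 75.1]
tcp_rot: [-3.14, -0.002, -0.286]
force: [7.7, 1.7, -3.6]
grip_width: 17.8
```

```bash
python3 b.py b3
```

```text
row [-0.204, 2.998, -5.627, -0.01, -0.011, 0.097] at [582.2  22.9  75.1] [-3.14e+00 -2.00e-03 -2.86e-01] F [ 7.7  1.7 -3.6] t 6.1 w 17.8
jig 0.58 [121.1, 78.0, 388.3, 373.9] 48128 med [588.  52.  19.] ztop 67.0 topmean [578.2   8.9  93.3] topmid [577.7  -6.5 113.5]
wheel 0.62 [225.5, 356.4, 283.5, 373.4] 692 med [550. -91.  49.] ztop 55.0 topmean [549.3 -91.5  52.6] topmid [548.  -93.3  53. ]
post_grip 0.6 [213.8, 193.8, 298.2, 368.4] 6603 med [582.  29.  61.] ztop 116.0 topmean [582.4  23.7 115.2] topmid [581.7  32.4 141.3]
carriage 0.66 [210.6, 192.6, 295.9, 372.6] 6953 med [581.  28.  59.] ztop 116.0 topmean [582.8  24.  116. ] topmid [582.2  32.4 144.2]
tip 0.7 [245.7, 359.2, 261.5, 370.3] 100 med [551. -83.  55.] ztop 57.0 topmean [551.4 -83.1  55.3] topmid [550.9 -82.9  54.9]
```

View pics/b3.png

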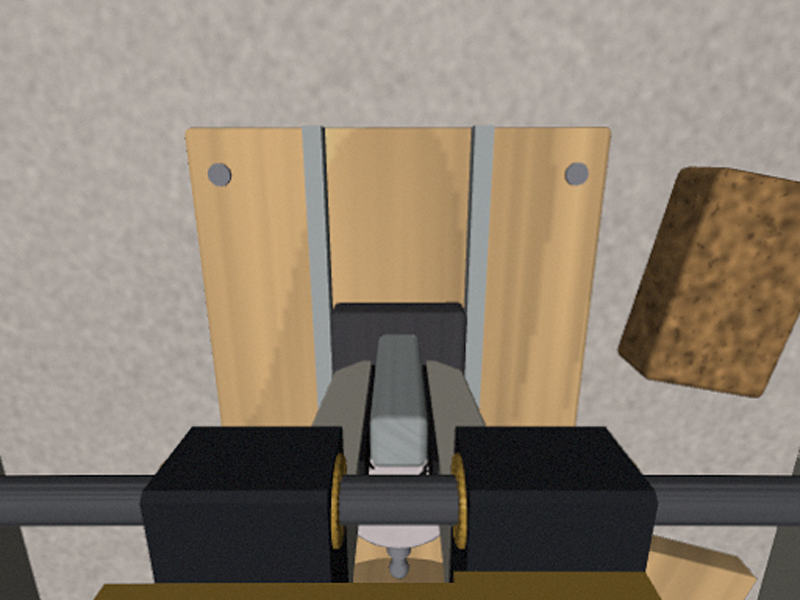

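Needle hidden by the hand; tip (398,565) is right at the rim. Advancing 4 mm, then releasing and rising to read the dial.

>>> send_rows([
  [0, 0.05, 0, 0, 0, 0],
  [0, 0.1, 0, 0, 0, 0],
  [0, 0.1, 0, 0, 0, 0],
  [0, 0.1, 0, 0, 0, 0],
])

```text
time: 6.9
position: [581.5, 20.8, 75.1]
tcp_rot: [-3.138, -0.002, -0.286]
force: [10.1, 9.7, -6.5]
grip_width: 17.9
```

>>> send_rows([
  [0, 0, 0, 0, 0, 0],
  [0, 0, 0, 0, 0, 0],
  [0, 0, 0, 0, 0, 0],
  [0, 0, 0, 0, 0, 0],
  [0, 0, 0, 0, 0, 0],
], jaw=60)

```text
time: 7.4
position: [580.1, 18.4, 75.0]
tcp_rot: [3.142, 0.0, -0.287]
force: [-0.0, 0.2, -1.3]
grip_width: 53.2
```

>>> send_rows([
  [0, 0, -1, 0, 0, 0],
  [0, 0, -2, 0, 0, 0],
  [0, 1, -3, 0, 0, 0],
  [0, 2.5, -3, 0, 0, 0],
  [0, 2.5, -3, 0, 0, 0],
])

```text
time: 7.9
position: [552.0, -81.0, 197.3]
tcp_rot: [3.14, -0.004, -0.289]
force: [-1.2, 0.1, -0.7]
grip_width: 60.0
```

```bash
python3 b.py b4; python3 - <<'E'
import cv2
im=cv2.imread("pics/b4.png"); cv2.imwrite("pics/b4.png",im)
E
```

```text
row [-0.213, 0.305, -2.568, 0.009, -0.027, 0.081] at [552.  -81.  197.3] [ 3.14  -0.004 -0.289] F [-1.2  0.1 -0.7] t 7.9 w 60.0
jig 0.93 [160.0, 0.3, 346.9, 305.3] 47208 med [560. -32.  20.] ztop 70.0 topmean [ 541.6 -116.1   73.7] topmid [528.7 -97.8 179.5]
wheel 0.66 [194.7, 189.3, 312.5, 305.1] 11050 med [ 535. -146.   69.] ztop 96.0 topmean [ 544.9 -115.6  114. ] topmid [ 559.2 -105.4  153.5]
knob_grip 0.74 [158.3, 1.1, 346.2, 304.3] 47050 med [560. -31.  20.] ztop 70.0 topmean [ 541.6 -116.    73.5] topmid [528.7 -97.8 150.9]
post_grip 0.71 [223.2, 57.9, 287.5, 190.0] 6935 med [571. -13.  56.] ztop 115.0 topmean [581.3  19.6 115.1] topmid [581.5  19.7 113.8]
carriage 0.89 [219.6, 58.4, 283.2, 191.5] 6879 med [571. -13.  56.] ztop 115.0 topmean [581.3  19.3 115.2] topmid [581.5  19.5 113.8]
needle 0.42 [253.2, 134.5, 271.3, 145.7] 38 med [566. -37.  67.] ztop 69.0 topmean [568.7 -37.1  67.4] topmid [572.  -37.2  67.1]
tip 0.53 [249.2, 179.6, 260.3, 189.6] 79 med [551. -83.  55.] ztop 57.0 topmean [551.2 -83.1  55.1] topmid [550.8 -83.   54.8]
```

View pics/b4.png

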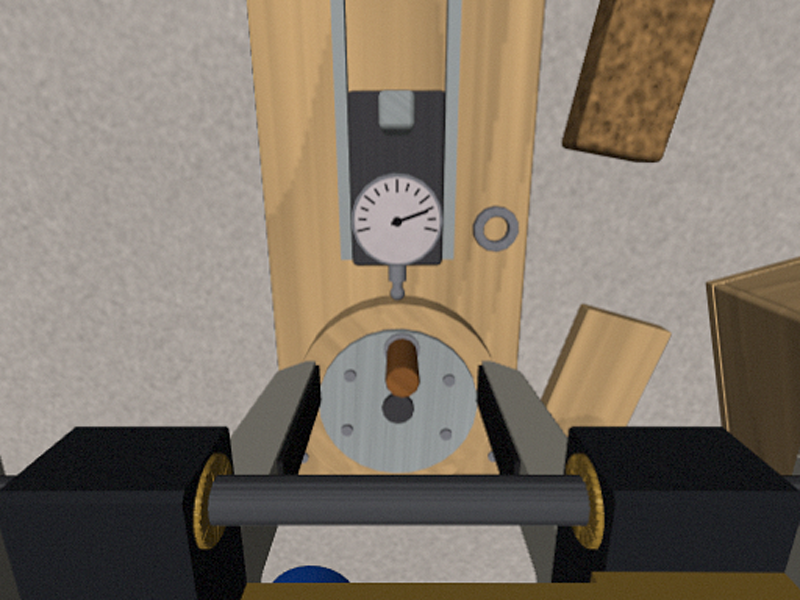

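Needle at about 70° clockwise → about 4.1 mm pressed; the wheel is at about 0 rad (knob top (402,382)). Now I try to estimate the high spot from the rim outline and measure the knob.

```bash
cat > e.py <<'E'
from h import *
from scipy.optimize import least_squares
def load(n):
    z=np.load(f"snap_{n}.npz"); d=z["d"]; p=(z["K"],float(z["k1"]),z["R"],z["t"]); return z["im"],d,p
ua=np.arctan2(.959,.283)
for n in ["b1","b4"]:
    im,d,p=load(n); v,u=np.nonzero(d>0); X=withdepth(np.c_[u,v],d[v,u],p)
    k=(np.hypot(*(X[:,:2]-[544,-117]).T)<18)&(X[:,2]>114.5)&(X[:,2]<122)
    print(n,"knob top",X[k].mean(0).round(1),((X[k].max(0)+X[k].min(0))/2).round(1),k.sum())
im,d,p=load("b1"); Z=np.zeros(d.shape); XY=np.zeros(d.shape+(2,)); v,u=np.nonzero(d>0); X=withdepth(np.c_[u,v],d[v,u],p); Z[v,u]=X[:,2]; XY[v,u]=X[:,:2]
m=((Z>57)&(Z<125)&(np.hypot(*(XY-[529,-159]).transpose(2,0,1))<82)).astype(np.uint8)
n_,lab,st,_=cv2.connectedComponentsWithStats(m); m=(lab==1+st[1:,4].argmax()).astype(np.uint8)
c=max(cv2.findContours(m,cv2.RETR_EXTERNAL,cv2.CHAIN_APPROX_NONE)[0],key=len)[:,0]
W=onplane(c,62,p)[:,:2]
bump=lambda th,c0:np.where(abs((th-c0+np.pi)%(2*np.pi)-np.pi)<.5,(1+np.cos(2*np.pi*((th-c0+np.pi)%(2*np.pi)-np.pi)))/2,0)
best=[]
for sg in (1,-1):
  for c0 in np.arange(-np.pi,np.pi,.1):
    def f(q):
        e=W-q[:2]; th=np.arctan2(e[:,1],e[:,0])-ua; return np.hypot(*e.T)-q[2]-3*bump(th,c0)-1.5*bump(th,c0+sg*2.5)
    r=least_squares(f,[529,-159,72],loss="soft_l1"); best.append((r.cost,sg,round(c0,2),r.x.round(1)))
best.sort(key=lambda b:b[0]); print(*best[:8],best[-1],sep="\n"); print(len(W))
q=best[0][3]; e=W-q[:2]; th=(np.arctan2(e[:,1],e[:,0])-ua+np.pi)%(2*np.pi)-np.pi
for a in np.arange(-3.1,3.2,.2): s=abs(th-a)<.1; print(round(a,1),np.hypot(*e[s].T).mean().round(2),end="; ")
E
python3 e.py
```

```text
b1 knob top [ 543.7 -118.2  118.1] [ 543.6 -119.   117.5] 207
b4 knob top [ 543.7 -118.3  118.3] [ 543.3 -118.9  117.4] 380
(np.float64(45.372582748766916), -1, np.float64(2.36), array([ 528.9, -159.4,   72.1]))
(np.float64(49.468972130686964), -1, np.float64(2.46), array([ 529. , -159.4,   72. ]))
(np.float64(51.387229920190016), 1, np.float64(2.36), array([ 528.8, -159.2,   72.1]))
(np.float64(51.71943198235501), -1, np.float64(2.26), array([ 528.9, -159.4,   72.1]))
(np.float64(57.57771352578703), 1, np.float64(2.26), array([ 528.8, -159.2,   72.1]))
(np.float64(57.75178926657222), 1, np.float64(2.46), array([ 528.8, -159.1,   72.1]))
(np.float64(61.3355832959727), -1, np.float64(2.56), array([ 529. , -159.3,   72. ]))
(np.float64(67.42272013211343), -1, np.float64(2.16), array([ 529. , -159.5,   72. ]))
(np.float64(161.66414155863114), -1, np.float64(1.46), array([ 528.7, -159.4,   72.2]))
286
-3.1 72.13; -2.9 72.04; -2.7 71.99; -2.5 71.93; -2.3 72.1; -2.1 71.84; -1.9 71.55; -1.7 71.86; -1.5 72.76; -1.3 72.6; -1.1 71.73; -0.9 71.94; -0.7 72.28; -0.5 72.62; -0.3 72.66; -0.1 72.83; 0.1 72.93; 0.3 72.79; 0.5 72.77; 0.7 72.42; 0.9 72.07; 1.1 71.84; 1.3 71.29; 1.5 71.5; 1.7 71.12; 1.9 72.31; 2.1 74.28; 2.3 74.84; 2.5 74.65; 2.7 73.42; 2.9 72.16; 3.1 71.95;
```

Outline gives the high spot at +2.37 rad from the plunger (74.8 mm there) and the false one near −0.1..0.3. So the wheel should turn clockwise about 2.37 rad. Going to the knob.

>>> send_rows([
  [0.06, 0.99, 0.5, 0, 0, 0],
  [0.06, 0.99, 1.3, 0, 0, 0],
  [0.06, 0.99, 1.5, 0, 0, 0],
  [0.06, 0.99, 1.5, 0, 0, 0],
])

```text
time: 8.7
position: [541.7, -114.7, 133.0]
tcp_rot: [-3.141, 0.004, -0.286]
force: [1.3, -0.1, 0.6]
grip_width: 60.4
```

>>> send_rows([
  [0, 0, 0, 0, 0, 0],
])

```text
time: 8.8
position: [543.6, -115.3, 135.9]
tcp_rot: [-3.141, -0.001, -0.285]
force: [0.0, 0.7, 0.5]
grip_width: 60.2
```

```bash
python3 -c "
from h import *
goto([543,-119,80],-0.288)"
```

```text
row [0.011, 0.094, 1.398, -0.001, -0.004, 0.018] at [ 543.6 -115.3  135.9] [-3.141e+00 -1.000e-03 -2.850e-01] F [0.  0.7 0.5] t 8.8 w 60.2
```

>>> send_rows([
  [0.01, 0.09, 0.7, 0, 0, 0],
  [0.01, 0.09, 1.2, 0, 0, 0],
  [0.01, 0.09, 1.38, 0, 0, 0],
  [0.01, 0.09, 1.38, 0, 0, 0],
])

```text
time: 9.2
position: [542.4, -119.1, 80.0]
tcp_rot: [-3.142, 0.0, -0.286]
force: [-0.6, -1.3, 0.4]
grip_width: 59.9
```

>>> send_rows([
  [0, 0, 0, 0, 0, 0],
  [0, 0, 0, 0, 0, 0],
  [0, 0, 0, 0, 0, 0],
  [0, 0, 0, 0, 0, 0],
  [0, 0, 0, 0, 0, 0],
], jaw=8, squeeze=35)

```text
time: 9.7
position: [542.6, -119.7, 80.2]
tcp_rot: [3.142, -0.001, -0.287]
force: [-0.6, 0.1, 0.4]
grip_width: 24.7
```

>>> send_rows([
  [0, 0, 0, 0, 0, 0],
  [0, 0, 0, 0, 0, 0],
  [0, 0, 0, 0, 0, 0],
])

```text
time: 10.0
position: [542.7, -119.7, 80.1]
tcp_rot: [-3.142, -0.001, -0.287]
force: [1.1, -1.1, 2.0]
grip_width: 19.6
```

```bash
cat > arc.py <<'E'
from h import *
import sys
# knob world angle a0, fixed centre; prints rows relative to the first commanded pose of each call of 5
a0,step,n=float(sys.argv[1]),float(sys.argv[2]),int(sys.argv[3]); s=robot.get_state(); print(s["position"].round(1),s["force"].round(1),round(s["grip_width"],1))
R=Ro.from_euler("xyz",s["tcp_rot"]); pt=lambda a:42*np.array([np.cos(a),np.sin(a),0])
for b in range(0,n,5):
    print([R.inv().apply(pt(a0+step*(b+i))-pt(a0+step*b))[:2].__truediv__(40).round(2).tolist() for i in range(1,6)])
E
python3 arc.py 1.235 -0.0948 25
```

```text
[ 542.7 -119.7   80.1] [ 1.1 -1.1  2. ] 19.6
[[0.1, 0.01], [0.2, 0.03], [0.29, 0.06], [0.38, 0.09], [0.47, 0.14]]
[[0.08, 0.05], [0.16, 0.12], [0.23, 0.18], [0.3, 0.26], [0.36, 0.34]]
[[0.05, 0.09], [0.09, 0.18], [0.12, 0.27], [0.15, 0.37], [0.16, 0.47]]
[[0.01, 0.1], [0.0, 0.2], [-0.01, 0.3], [-0.04, 0.39], [-0.07, 0.49]]
[[-0.04, 0.09], [-0.09, 0.18], [-0.15, 0.26], [-0.21, 0.33], [-0.28, 0.4]]
```

>>> send_rows([
  [0.1, 0.01, 0, 0, 0, 0],
  [0.2, 0.03, 0, 0, 0, 0],
  [0.29, 0.06, 0, 0, 0, 0],
  [0.38, 0.09, 0, 0, 0, 0],
  [0.47, 0.14, 0, 0, 0, 0],
])

```text
time: 10.5
position: [557.7, -128.8, 80.0]
tcp_rot: [-3.14, 0.004, -0.286]
force: [-8.1, 6.2, 10.6]
grip_width: 19.3
```

>>> send_rows([
  [0.08, 0.05, 0, 0, 0, 0],
  [0.16, 0.12, 0, 0, 0, 0],
  [0.23, 0.18, 0, 0, 0, 0],
  [0.3, 0.26, 0, 0, 0, 0],
  [0.36, 0.34, 0, 0, 0, 0],
])

```text
time: 11.0
position: [568.4, -145.3, 80.0]
tcp_rot: [-3.139, 0.002, -0.286]
force: [-3.9, 9.2, 7.7]
grip_width: 19.5
```

```bash
python3 b.py b5 | head -1; python3 -c "
from h import *
for c in ['top','scene']:
  im,d=robot.read_camera(c); cv2.imwrite('pics/%s5.png'%c,im)
  print(proj([[566.5,-37,66]],P(c)))"
```

```text
row [-1.084, -1.143, -5.494, -0.02, 0.018, 0.101] at [ 568.4 -145.3   80. ] [-3.139e+00  2.000e-03 -2.860e-01] F [-3.9  9.2  7.7] t 11.0 w 19.5
[[275.75338286 184.91137082]]
[[225.73501293 185.7308526 ]]
```

>>> send_rows([
  [0.05, 0.09, 0, 0, 0, 0],
  [0.09, 0.18, 0, 0, 0, 0],
  [0.12, 0.27, 0, 0, 0, 0],
  [0.15, 0.37, 0, 0, 0, 0],
  [0.16, 0.47, 0, 0, 0, 0],
])

```text
time: 12.0
position: [570.3, -165.7, 80.0]
tcp_rot: [-3.139, -0.0, -0.286]
force: [3.6, 9.9, 5.0]
grip_width: 19.5
```

>>> send_rows([
  [0.01, 0.1, 0, 0, 0, 0],
  [0, 0.2, 0, 0, 0, 0],
  [-0.01, 0.3, 0, 0, 0, 0],
  [-0.04, 0.39, 0, 0, 0, 0],
  [-0.07, 0.49, 0, 0, 0, 0],
])

```text
time: 12.5
position: [562.9, -183.9, 80.1]
tcp_rot: [-3.139, -0.003, -0.286]
force: [8.2, 9.9, 2.8]
grip_width: 19.4
```

>>> send_rows([
  [-0.04, 0.09, 0, 0, 0, 0],
  [-0.09, 0.18, 0, 0, 0, 0],
  [-0.15, 0.26, 0, 0, 0, 0],
  [-0.21, 0.33, 0, 0, 0, 0],
  [-0.28, 0.4, 0, 0, 0, 0],
])

```text
time: 13.0
position: [548.4, -196.5, 80.1]
tcp_rot: [-3.139, -0.004, -0.286]
force: [11.7, 6.6, -1.1]
grip_width: 19.6
```

>>> send_rows([
  [0, 0, 0, 0, 0, 0],
  [0, 0, 0, 0, 0, 0],
  [0, 0, 0, 0, 0, 0],
])

```text
time: 13.3
position: [546.4, -197.6, 80.0]
tcp_rot: [3.141, -0.001, -0.287]
force: [2.7, 2.2, 4.6]
grip_width: 19.3
```

>>> send_rows([
  [0, 0, 0, 0, 0, 0],
  [0, 0, 0, 0, 0, 0],
  [0, 0, 0, 0, 0, 0],
  [0, 0, 0, 0, 0, 0],
  [0, 0, 0, 0, 0, 0],
], jaw=60)

```text
time: 13.8
position: [545.8, -197.5, 79.5]
tcp_rot: [3.142, 0.001, -0.287]
force: [-0.2, 0.3, -1.3]
grip_width: 54.7
```

>>> send_rows([
  [0, 0, -1, 0, 0, 0],
  [0, 0, -2, 0, 0, 0],
  [-0.4, -1, -3, 0, 0, 0],
  [-0.7, -2.2, -3, 0, 0, 0],
  [-0.7, -2.7, -3, 0, 0, 0],
])

```text
time: 14.3
position: [550.7, -83.6, 202.6]
tcp_rot: [-3.141, -0.004, -0.286]
force: [0.0, 1.0, 0.4]
grip_width: 60.1
```

>>> send_rows([
  [0, 0, 0, 0, 0, 0],
  [0, 0, 0, 0, 0, 0],
  [0, 0, 0, 0, 0, 0],
])

```text
time: 14.6
position: [549.5, -86.7, 199.4]
tcp_rot: [3.141, 0.001, -0.287]
force: [0.7, -0.2, 0.6]
grip_width: 60.2
```

```bash
python3 b.py b6; python3 -c "
import numpy as np,cv2
im=np.load('snap_b6.npz')['im']
im=im[60:330,150:370]; cv2.imwrite('pics/b6.png',cv2.resize(im,None,fx=2.2,fy=2.2,interpolation=cv2.INTER_CUBIC))"
```

```text
row [-0.205, 0.148, -2.515, 0.003, 0.004, 0.093] at [549.5 -86.7 199.4] [ 3.141e+00  1.000e-03 -2.870e-01] F [ 0.7 -0.2  0.6] t 14.6 w 60.2
jig 0.82 [160.6, 1.2, 350.1, 304.8] 46900 med [558. -37.  20.] ztop 70.0 topmean [ 541.2 -118.7   72.9] topmid [530.  -98.8 180.5]
wheel 0.59 [192.4, 182.1, 320.6, 303.7] 11858 med [ 532. -148.   68.] ztop 76.0 topmean [ 535.2 -168.8   82.3] topmid [ 531.  -135.9  183.5]
knob_grip 0.86 [272.8, 273.7, 292.4, 302.9] 516 med [ 548. -189.  100.] ztop 119.0 topmean [ 548.1 -190.1  116.8] topmid [ 547.7 -191.2  116.3]
post_grip 0.74 [227.5, 49.6, 290.2, 183.2] 6828 med [571. -13.  57.] ztop 115.0 topmean [581.3  19.3 115.2] topmid [581.3  19.4 113.5]
carriage 0.68 [225.0, 48.6, 285.4, 183.4] 6820 med [571. -13.  57.] ztop 115.0 topmean [581.3  19.2 115.2] topmid [581.3  19.2 113.5]
needle 0.54 [253.1, 133.1, 259.3, 137.6] 9 med [565. -38.  68.] ztop 68.0 topmean [564.9 -37.6  67.5] topmid [564.8 -37.6  67.1]
tip 0.57 [248.5, 177.4, 257.7, 182.3] 42 med [551. -82.  56.] ztop 57.0 topmean [551.5 -82.   55.6] topmid [551.5 -82.2  54.8]
```

View pics/b6.png

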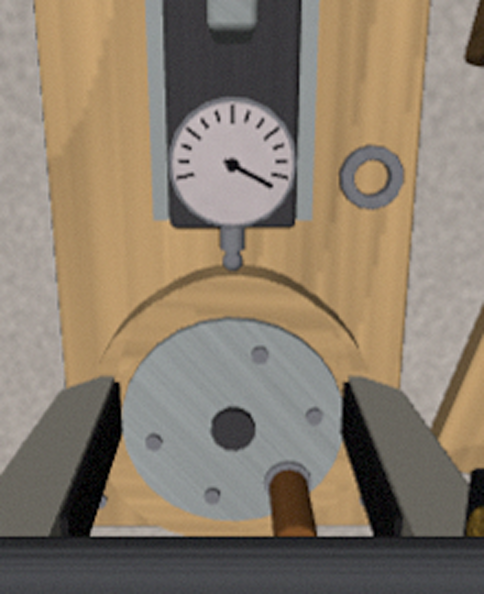

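The needle points from (232,164) to (272,187), about 120° → about 7 mm, i.e. 2.9 mm above the start. A quick numeric check of the needle in both pictures, rectified to the dial plane:

```bash
python3 - <<'E'
from h import *
import e as _ if False else None
E
python3 - <<'E'
from h import *
ua=np.arctan2(.959,.283)
for n in ["b1","b4","b6"]:
    z=np.load(f"snap_{n}.npz"); p=(z["K"],float(z["k1"]),z["R"],z["t"]); g=cv2.cvtColor(z["im"],cv2.COLOR_BGR2GRAY).astype(np.float32)
    c0=np.array([578.6,9.8]) if n=="b1" else np.array([565,-37.5])
    # refine pivot: white disc centroid on plane 66
    yy,xx=np.mgrid[:384,:512]; W=onplane(np.c_[xx.ravel(),yy.ravel()],66,p)[:,:2]
    for _ in range(3):
        s=(np.hypot(*(W-c0).T)<31)&(g.ravel()>115); h=cv2.minEnclosingCircle(cv2.convexHull(W[s&(np.hypot(*(W-c0).T)<29.5)].astype(np.float32))); c0=np.array(h[0])
    best=[]
    for dx in np.arange(-2,2.1,.5):
      for dy in np.arange(-2,2.1,.5):
        for a in np.arange(0,3,.02):
          w=ua-a; r=np.linspace(5,17,25); q=proj(np.c_[c0[0]+dx+r*np.cos(w),c0[1]+dy+r*np.sin(w),np.full(25,66)],p).astype(np.float32)
          best.append((cv2.remap(g,q[:,:1],q[:,1:],1).mean(),a,dx,dy))
    best.sort(); a=np.mean([b[1] for b in best[:15]]); print(n,c0.round(1),h[1],"angle",a.round(3),"mm",(a/.3).round(2),best[0])
E
```

```text
b1 [578.4   9.2] 27.120573043823242 angle 0.015 mm 0.05 (np.float32(47.949375), np.float64(0.02), np.float64(0.0), np.float64(2.0))
b4 [566.3 -39.2] 29.30122947692871 angle 1.223 mm 4.08 (np.float32(32.03289), np.float64(1.24), np.float64(0.0), np.float64(1.0))
b6 [564.  -39.4] 29.40114974975586 angle 2.056 mm 6.85 (np.float32(27.458555), np.float64(2.04), np.float64(-0.5), np.float64(2.0))  File "<stdin>", line 2
    import e as _ if False else None
                  ^^
SyntaxError: invalid syntax
```

The needle rose from 4.08 to 6.85 mm. That 2.8 mm is the full high-spot rise, so the peak is at the plunger. The hand is clear of everything.

```bash
python3 -c "
from h import *
print(robot.get_state()['force'].round(1)); print(robot.hand_in())"
```

```text
[-0.4 -0.  -1.4]
the job is handed in; nothing more can be done
None
```

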